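Close the lock-cylinder drilling jig

ROBOT

A 6-joint arm with a two-finger parallel gripper is mounted at the origin on a cart in front of the work surface, level with it; the furniture and walls round the work are solid. World frame = base frame: x ahead of the robot, y to its left, z up, the work surface at z = 0. Lengths are in m, angles in rad, forces in N, time in s.
With the tool pointing down it reaches from about 0.4 to 0.825 m from the base axis. Payload 7 kg.
Tool frame: the origin (TCP) lies on the centre line of the jaws, within the pads' length; the fingertips stand tip_reach ahead of it and the grasp point (between the pads) is the TCP (tip_reach is the distance from the TCP to the fingertips, in m); z points along the fingers, y is the line along which they close (so a half turn about z gives the same grasp; the last joint's range is limited). The gripper opens to 88 mm and grips with 3 to 60 N. Pads are 19 mm wide; open, the fingers measure 130 mm over their backs; the gripper's body (78 mm by 193 mm) begins 47 mm behind the grasp point.
Start: joints at [1.599, 0.359, 0.012, 0, -1.224, -0.288], TCP at [0.173, 0.652, 0.246] pointing down, gripper open.
Joint ranges: [-3.07, 3.07], [-1.43, 2.12], [-1.02, 1.25], [-3.03, 1.67], [-3.05, -0], [-3.03, 3.03]. Speed limits (rad/s): [2.39, 2.39, 3.01, 3.14, 3.14, 3.14].

INTERFACE

Orientations are given as [roll, pitch, yaw] about the fixed x, y, z axes, in that order (R = Rz(yaw) Ry(pitch) Rx(roll)).
In Python, from station import get_state, grab_frame, calibration, job_done, find_in, mark_of, tip_reach gives the robot as it stands.
- The arm moves only by the shell command python3 -m handwheel 'ROWS' [OPENING] [FORCE]. ROWS is JSON, a list of rows, each an object with "delta_pos": the shift along the world's x, y, z in units of 30 mm (1.0 is 30 mm), a list of three; "dr": the turn, a rotation vector about the world's x, y, z in degrees, a list of three. In form: [{"delta_pos": [tx, ty, tz], "dr": [rx, ry, rz]}, ...]. A call has 1 to 10 rows; each row shifts and turns the commanded pose from where the row before left it; what a row does not reach is not made up. A row lasts 1/10 s, in which the tool goes at most 50 mm and 8.59 degrees, less where a joint would pass 70% of its speed; a pose out of reach is approached as far as the arm can. A call is refused whole if a number of a shift passes 1 or a number of a turn 8.59, either way. A call with a gripper value outside its range is refused whole. OPENING is the closure, from -1 (fully open) to 1 (shut), set as the call begins (- or left out, the last holds). The fingers move at their own pace and stop on an object; FORCE is the grip in N (left out, the last holds). Time passes only in rows, so rows that do not move let the fingers close. It gives the time, the measured TCP pose, the force, the opening and the grip force at its end, in the units of the state.
- get_state(): the state, without advancing time (a new reading comes with each control period).
- grab_frame(name): name is "scene" or "top" or "wrist"; returns the picture (384x512x3 uint8, red, green, blue); there is no depth.
- calibration(name): a dict with "fx", "fy", "cx", "cy" (pixels), "k1" (the pictures are not rectified: a ray, as slopes to the right and down, at radius r is drawn at 1 + k1 r^2 times it, then the intrinsics apply), "extrinsics" (4x4, takes a point from world to camera coordinates). Camera axes: x right, y down, z forward; pixel columns grow to the right and rows downward; lengths in m; the calibration is good to about 2 mm. A picture is of the moment at which its call begins: read the wrist's pose just before it. calibration takes no time and is no camera call; for the wrist camera it gives the pose at the moment of the call.
- job_done(): hands the job in; it is judged then, once.
Trained networks look in the newest picture that a camera, given by its name, has taken for a name from the list of things; names that differ only in an ending like _2 or _b are one class to them, and where a whole thing is asked for, a point or a joint stands for the part that bears it (a point fixed in the world has none). Each returns a list of dicts, best first, with "conf" (0 to 1); they miss things now and then, are a little off and sometimes report something else, mostly with a low value. They report only what shows in the picture. A call takes as long as a camera call.
- find_in(camera, query): "location" ([column, row] in pixels, amid what is visible of it).
- mark_of(camera, query): "location" ([column, row] in pixels: a listed point, or the origin of a listed thing).
The state is a dict: "t": time; "q": joint angles; "qd": joint speeds; "joint_efforts": joint torques, N m; "eef_pos": TCP position; "ee_rot": TCP orientation; "force": force on the tool from outside, world axes, zero at the start; "moment": the same for the moment, N m; "width": finger opening in m; "gripper_force": force on a finger pad.
Only numpy, scipy, OpenCV 4.12 (cv2) and the standard library are available. Lean on these libraries where they do the work, as an engineer would, in place of code of your own. Each camera call takes 0.05 s, during which the arm holds its last target. There are 200 camera calls.

TASK

A lock cylinder lies ready in the two-pin drilling jig on the bench. Of the two loose plates, take the one whose holes match the spacing of the jig's guide pins, pick it up by its upright grip, and lower it gently and level over both pins until it lies flush on the jig's two end blocks; then let go. Leave the other plate where it lies.

Things in the scene. Friction and masses are not known exactly. Their poses are not given: they have to be found in the camera images.
- jig: Drilling jig, fixed on the wooden board (board top 36 mm above the bench): dark base 74 x 132 x 16 mm, on it two steel end blocks 60 x 26 mm, tops 42 mm above the board, a lock cylinder lying lower between them. On the blocks two guide pins 14 mm thick at y = +40 and -40 mm, x = 0, rising 38 mm (16 straight, then tapering). Origin: centre of underside, on the board; z up, y along the pin line.
- top_plate: The jig's loose top plate, lying flat on the board: the longer of two steel plates, 60 x 116 x 12 mm (x, y, z), 0.28 to 0.56 kg, with two through holes 22 mm wide at y = +40 and -40 mm (80 mm apart). Fits either way round. A dark steel grip stands in its middle. Origin: centre of the underside; z up, y along the line of holes.
- top_plate_grip (a point): Centre of the top plate's grip, a solid upright block 22 mm thick (x), 28 mm long (y), standing 48 mm above the plate. The point lies 36 mm above the plate's underside (24 mm above its upper face), at the plate's middle; axes as the plate's. With the plate fully down it is 78 mm above the jig's origin.
- short_plate_grip (a point): Grip centre, 36 mm above the plate's underside, of the wrong plate: same make and grip, but only 88 mm long with holes 56 mm apart (along y), too close for the jig's pins. The two plates lie side by side in front of the jig; which is left and which right varies. (Beyond them to the right the vice rises 0.15 m and the bench grinder 0.3 m above the bench.)

How it is judged:
By the outcome, as a careful person would: the job done as asked, in the order asked, and still so for the second after the job is handed in, with the robot touching nothing.
It also fails if it takes over 38 s, if anything falls off the work surface, if the arm or the gripper's body presses on something with over 40 N, if the wrist force passes 120 N, or if a joint passes its speed limit or range.

## Working session

There is one attempt and no reset: what is moved stays moved. The work goes in short steps, Python scripts to look and compute and a shell command to move; the robot and the scene stay as the last step left them, time stands still between calls to the robot, and variables do not carry over. Pictures are saved under pics/ and viewed, at most 10 in all, crops included, and the job is handed in when it is done.

```bash
mkdir -p pics
cat > h.py <<'E'
import numpy as np, cv2
from station import *
def ray(c,px):
    k=calibration(c); x=(px[0]-k['cx'])/k['fx']; y=(px[1]-k['cy'])/k['fy']
    r=rd=np.hypot(x,y)
    for _ in range(30): r=rd/(1+k['k1']*r*r)
    s=r/rd if rd>0 else 1
    E=np.array(k['extrinsics']); R=E[:3,:3]; o=-R.T@E[:3,3]
    return o,R.T@np.array([x*s,y*s,1])
def at(c,px,z):
    o,d=ray(c,px); return o+d*(z-o[2])/d[2]
def proj(c,P):
    k=calibration(c); p=np.array(k['extrinsics'])@np.r_[P,1]; x,y=p[0]/p[2],p[1]/p[2]
    f=1+k['k1']*(x*x+y*y); return [k['cx']+k['fx']*x*f,k['cy']+k['fy']*y*f]
def save(c,n): 
    im=grab_frame(c); cv2.imwrite('pics/'+n,im[:,:,::-1]); return im
E
python3 - <<'E'
from h import *
s=get_state();print(s['eef_pos'],s['ee_rot'],s['t'],s['width'],tip_reach)
Z={'jig':.036,'top_plate':.036,'top_plate_grip':.072,'short_plate_grip':.072}
ims=[]
for c in ['scene','top','wrist']:
    ims.append(save(c,c+'0.png'))
    for n,z in Z.items():
        for d in mark_of(c,n)[:2]: print(c,n,round(d['conf'],2),np.round(d['location']),at(c,d['location'],z).round(3))
cv2.imwrite('pics/a.png',cv2.resize(ims[1],(800,600))[:,:,::-1])
print(get_state()['t'])
E
```

```text
[0.17328387 0.65190674 0.24461194] [ 3.13992064e+00 -1.15686294e-04 -2.59935658e-01] 0.0 0.08748936128875495 0.019
scene jig 0.78 [269. 192.] [0.556 0.112 0.036]
scene top_plate 0.61 [272. 234.] [0.433 0.047 0.036]
scene top_plate_grip 0.65 [276. 221.] [0.442 0.043 0.072]
scene top_plate_grip 0.29 [271. 232.] [0.408 0.042 0.072]
top jig 0.94 [258. 163.] [0.579 0.116 0.036]
top top_plate 0.64 [289. 228.] [0.437 0.049 0.036]
top top_plate_grip 0.79 [292. 229.] [0.434 0.047 0.072]
top short_plate_grip 0.77 [211. 227.] [0.436 0.212 0.072]
0.75
```

View pics/a.png

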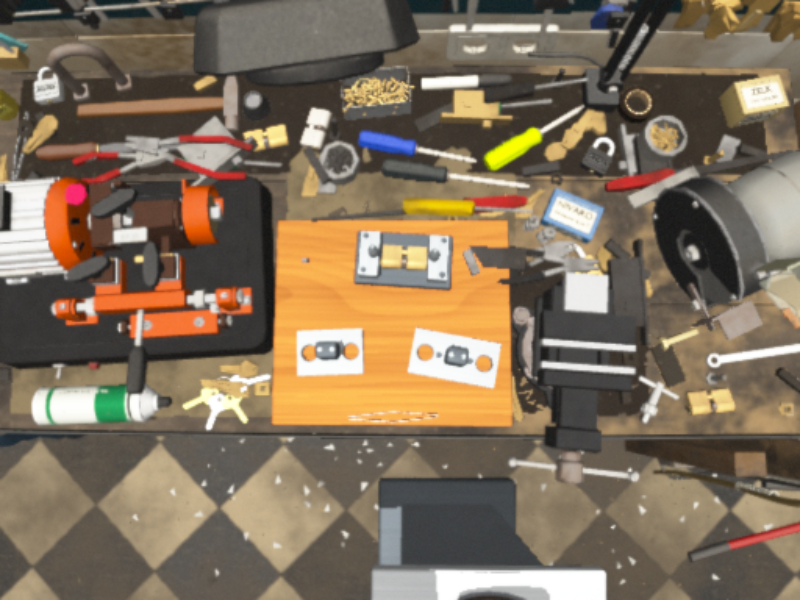

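View pics/wrist0.png

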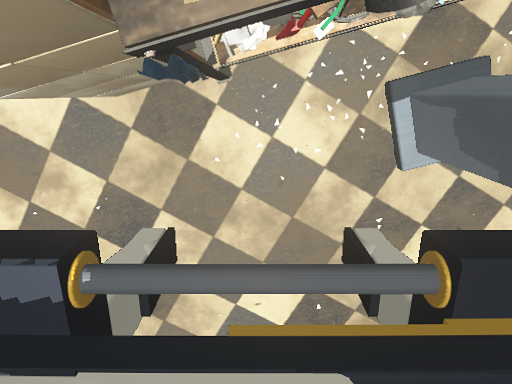

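The top view shows the long plate on the right, centred at about (457,355) with holes at (425,352) and (485,363), so its yaw is about -10°. The short plate is on the left at (330,351), and the jig is at (404,258) with pins at (375,251) and (433,252). The wrist view shows only the floor and the fingers. I'll move over the long plate with the tool yaw going to -100°.

```bash
python3 -m handwheel '[{"delta_pos":[0.4,-0.95,0],"dr":[0,0,-4]},{"delta_pos":[0.4,-0.95,0],"dr":[0,0,-4]},{"delta_pos":[0.4,-0.95,0],"dr":[0,0,-4]},{"delta_pos":[0.4,-0.95,0],"dr":[0,0,-4]},{"delta_pos":[0.4,-0.95,0],"dr":[0,0,-4]},{"delta_pos":[0.4,-0.95,0],"dr":[0,0,-4]},{"delta_pos":[0.4,-0.95,0],"dr":[0,0,-4]},{"delta_pos":[0.4,-0.95,0],"dr":[0,0,-4]},{"delta_pos":[0.4,-0.95,0],"dr":[0,0,-4]},{"delta_pos":[0.4,-0.95,0],"dr":[0,0,-4]}]' -1 40
python3 -m handwheel '[{"delta_pos":[0.4,-0.95,0],"dr":[0,0,-4]},{"delta_pos":[0.4,-0.95,0],"dr":[0,0,-4]},{"delta_pos":[0.4,-0.95,0],"dr":[0,0,-4]},{"delta_pos":[0.4,-0.95,0],"dr":[0,0,-4]},{"delta_pos":[0.4,-0.95,0],"dr":[0,0,-4]},{"delta_pos":[0.4,-0.95,0],"dr":[0,0,-4]},{"delta_pos":[0.4,-0.95,0],"dr":[0,0,-4]},{"delta_pos":[0.4,-0.95,0],"dr":[0,0,-4]},{"delta_pos":[0.4,-0.95,0],"dr":[0,0,-4]},{"delta_pos":[0.4,-0.95,0],"dr":[0,0,-4]}]'
python3 - <<'E'
from h import *
s=get_state();print(s['eef_pos'],np.degrees(s['ee_rot']),s['t'],s['q'])
save('wrist','w1.png')
for n,z in {'jig':.036,'top_plate':.036,'top_plate_grip':.072,'short_plate_grip':.072}.items():
    for d in mark_of('wrist',n)[:2]: print(n,round(d['conf'],2),np.round(d['location']),at('wrist',d['location'],z).round(3))
E
```

```text
t: 1.75
eef_pos: [0.2937, 0.3661, 0.2458]
ee_rot: [-3.141, 0.0, -0.961]
force: [0.4, 0.4, -0.6]
width: 0.0872
gripper_force: 0.0
t: 2.75
eef_pos: [0.4138, 0.0811, 0.246]
ee_rot: [-3.141, 0.001, -1.659]
force: [0.3, 0.5, 0.7]
width: 0.088
gripper_force: 0.0
[0.41375116 0.08113979 0.24597489] [-1.79951902e+02  4.45410386e-02 -9.50405774e+01] 2.75 [ 6.65916357e-01 -7.68157029e-02 -5.07647628e-01  8.65862772e-06
 -1.13882029e+00 -7.53894976e-01]
jig 0.55 [124. 210.] [0.57  0.116 0.036]
top_plate 0.6 [235. 138.] [0.435 0.048 0.036]
top_plate_grip 0.9 [231. 141.] [0.436 0.047 0.072]
short_plate_grip 0.9 [245. 295.] [0.439 0.216 0.072]
```

View pics/w1.png

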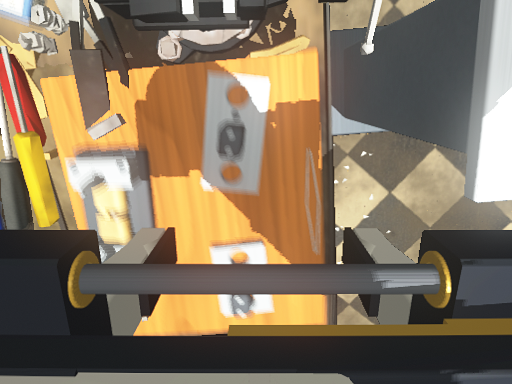

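The wrist view, slightly blurred, shows the long plate at (235,135) with holes at (237,94) and (231,172). The short plate is at (242,280) and the jig at about (115,205). I'll take a still frame for the hole axes.

```bash
python3 -m handwheel '[{"delta_pos":[0.7,0,0],"dr":[0,0,-2.5]},{"delta_pos":[0.5,0,0],"dr":[0,0,-2.5]},{"delta_pos":[0,0,0],"dr":[0,0,0]},{"delta_pos":[0,0,0],"dr":[0,0,0]}]'
python3 - <<'E'
from h import *
s=get_state();print(s['eef_pos'],np.degrees(s['ee_rot']),s['t'])
im=save('wrist','w2.png')
cv2.imwrite('pics/w2b.png',cv2.resize(im[:330,:400],None,fx=1.8,fy=1.8,interpolation=2)[:,:,::-1])
for n,z in {'jig':.036,'top_plate':.036,'top_plate_grip':.072,'short_plate_grip':.072}.items():
    for d in mark_of('wrist',n)[:2]: print(n,round(d['conf'],2),np.round(d['location']),at('wrist',d['location'],z).round(3))
E
```

```text
t: 3.4
eef_pos: [0.4492, 0.0827, 0.2451]
ee_rot: [3.141, -0.001, -1.743]
force: [0.0, 0.2, 0.1]
width: 0.0879
gripper_force: 0.0
[0.44923412 0.08270264 0.2451092 ] [ 1.79941735e+02 -4.11843597e-02 -9.98495203e+01] 3.4
jig 0.8 [161. 214.] [0.566 0.117 0.036]
top_plate 0.81 [264. 132.] [0.436 0.047 0.036]
top_plate_grip 0.75 [270. 139.] [0.432 0.049 0.072]
short_plate_grip 0.81 [289. 290.] [0.438 0.214 0.072]
```

View pics/w2b.png

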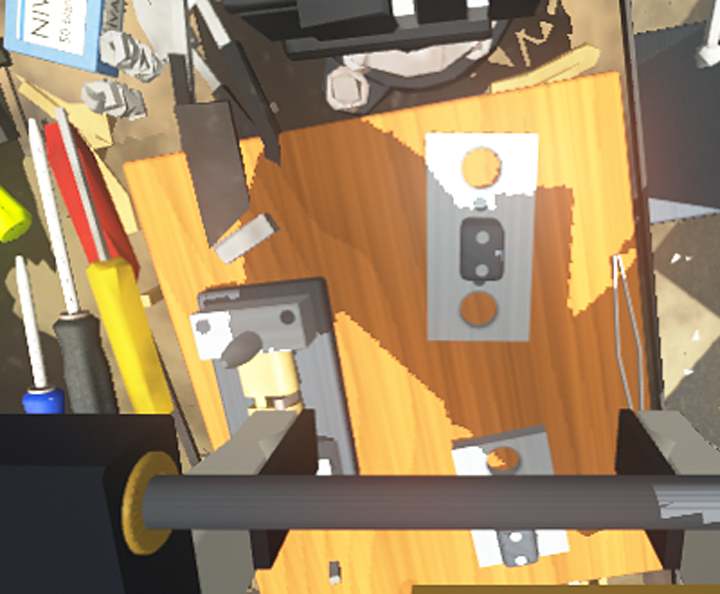

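The long plate's holes are at (267,93) and (266,171) in the full image. Its grip is centred at about (268,137), and the jig's near block is at about (140,180).

Run:
```python
from h import *
P=[at('wrist',np.array(p)/1.8,.048) for p in [(481,167),(478,308)]]
v=P[1]-P[0];print(P,(P[0]+P[1])/2,np.linalg.norm(v),'yaw',np.degrees(np.arctan2(-v[0],v[1])))
c=[at('wrist',np.array(p)/1.8,.084) for p in [(482,217),(483,282)]];print('grip?',c)
J=[at('wrist',np.array(p)/1.8,.052) for p in [(325,282),(356,470)]];v=J[1]-J[0];print(J,'jig yaw',np.degrees(np.arctan2(-v[0],v[1])))
# top view: edges of jig base (800x600 px)
for a,b,z in [((375,251),(433,252),.1),((425,352),(485,363),.048)]:
    A=at('top',np.array(a)*.64,z);B=at('top',np.array(b)*.64,z);v=A-B
    print('top',(A+B)/2,np.linalg.norm(v),np.degrees(np.arctan2(-v[0],v[1])))
```

```text
[array([0.4271566 , 0.00794379, 0.048     ]), array([0.44176717, 0.08539878, 0.048     ])] [0.43446188 0.04667128 0.048     ] 0.07882096540294625 yaw -10.68235141593604
grip? [array([0.43146951, 0.03158327, 0.084     ]), array([0.43630741, 0.06399855, 0.084     ])]
[array([0.52485882, 0.0546974 , 0.052     ]), array([0.53389024, 0.17377142, 0.052     ])] jig yaw -4.337412018073982
top [0.56853528 0.11500791 0.1       ] 0.07491092558519279 -0.9355609944489962
top [0.43531844 0.0462795  0.048     ] 0.08138902229069658 -10.187659021095184
```

```bash
python3 -m handwheel '[{"delta_pos":[-0.25,-0.6,-0.8],"dr":[0,0,-0.6]},{"delta_pos":[-0.25,-0.6,-0.8],"dr":[0,0,0]},{"delta_pos":[0,0,-0.9],"dr":[0,0,0]},{"delta_pos":[0,0,-0.9],"dr":[0,0,0]},{"delta_pos":[0,0,-0.6],"dr":[0,0,0]},{"delta_pos":[0,0,0],"dr":[0,0,0]},{"delta_pos":[0,0,0],"dr":[0,0,0]}]'
python3 - <<'E'
from h import *
s=get_state();print(s['eef_pos'],np.degrees(s['ee_rot']),s['t'])
save('wrist','w3.png')
for n in ['top_plate_grip']:
    for d in mark_of('wrist',n)[:2]: print(n,round(d['conf'],2),np.round(d['location']),at('wrist',d['location'],.072).round(3))
E
```

```text
t: 4.35
eef_pos: [0.4346, 0.0464, 0.1261]
ee_rot: [-3.141, -0.0, -1.753]
force: [0.4, -0.6, 0.3]
width: 0.0879
gripper_force: 0.0
[0.43458664 0.04641029 0.12609941] [-1.79991664e+02 -1.48782062e-02 -1.00458492e+02] 4.35
top_plate_grip 0.73 [261. 222.] [0.433 0.049 0.072]
```

View pics/w3.png

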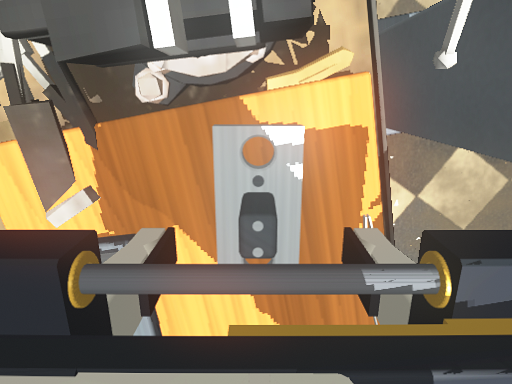

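The grip, at columns 240–277, sits between the fingers and the plate is square to the image. I'll go down and close.

```bash
python3 -m handwheel '[{"delta_pos":[0,0.03,-0.8],"dr":[0,0,0]},{"delta_pos":[0,0,-0.5],"dr":[0,0,0]},{"delta_pos":[0,0,-0.43],"dr":[0,0,0]},{"delta_pos":[0,0,0],"dr":[0,0,0]},{"delta_pos":[0,0,0],"dr":[0,0,0]}]'
python3 -m handwheel '[{"delta_pos":[0,0,0],"dr":[0,0,0]},{"delta_pos":[0,0,0],"dr":[0,0,0]},{"delta_pos":[0,0,0],"dr":[0,0,0]},{"delta_pos":[0,0,0],"dr":[0,0,0]},{"delta_pos":[0,0,0],"dr":[0,0,0]},{"delta_pos":[0,0,0],"dr":[0,0,0]},{"delta_pos":[0,0,0],"dr":[0,0,0]},{"delta_pos":[0,0,0],"dr":[0,0,0]}]' 1 45
```

```text
t: 4.95
eef_pos: [0.435, 0.0475, 0.0746]
ee_rot: [-3.141, 0.001, -1.753]
force: [0.9, 0.7, 0.3]
width: 0.0874
gripper_force: 0.0
t: 5.75
eef_pos: [0.4344, 0.0472, 0.0736]
ee_rot: [3.142, -0.0, -1.754]
force: [0.4, -0.5, -0.1]
width: 0.0294
gripper_force: 0.0
```

```bash
python3 -m handwheel '[{"delta_pos":[0,0,0],"dr":[0,0,0]},{"delta_pos":[0,0,0],"dr":[0,0,0]},{"delta_pos":[0,0,0],"dr":[0,0,0]},{"delta_pos":[0,0,0.2],"dr":[0,0,0]},{"delta_pos":[0,0,0.5],"dr":[0,0,0]},{"delta_pos":[0,0,0.8],"dr":[0,0,0]},{"delta_pos":[0,0,0.8],"dr":[0,0,0]},{"delta_pos":[0,0,0.9],"dr":[0,0,0]},{"delta_pos":[0,0,0.8],"dr":[0,0,0]},{"delta_pos":[0,0,0.4],"dr":[0,0,0]}]'
```

```text
t: 6.75
eef_pos: [0.4344, 0.0473, 0.2076]
ee_rot: [-3.14, 0.001, -1.754]
force: [0.3, 1.2, -5.2]
width: 0.0215
gripper_force: 45.0
```

The plate is held, with about 5 N of weight showing. I'll move to beyond the jig (+y) to look at it from near.

```bash
python3 -m handwheel '[{"delta_pos":[0.7,0.8,0.2],"dr":[0,0,1.2]},{"delta_pos":[0.7,0.8,0.2],"dr":[0,0,1.2]},{"delta_pos":[0.7,0.8,0.2],"dr":[0,0,1.2]},{"delta_pos":[0.7,0.8,0.2],"dr":[0,0,1.2]},{"delta_pos":[0.7,0.8,0],"dr":[0,0,1.2]},{"delta_pos":[0.7,0.7,0],"dr":[0,0,1.2]},{"delta_pos":[0.3,0.3,0],"dr":[0,0,0]},{"delta_pos":[0,0,0],"dr":[0,0,0]},{"delta_pos":[0,0,0],"dr":[0,0,0]},{"delta_pos":[0,0,0],"dr":[0,0,0]}]'
python3 - <<'E'
from h import *
s=get_state();print(s['eef_pos'],np.degrees(s['ee_rot']),s['t'])
im=save('wrist','w4.png')
cv2.imwrite('pics/w4b.png',cv2.resize(im,(800,600),interpolation=2)[:,:,::-1])
for n,z in {'jig':.036}.items():
    for c in ['wrist','top']:
        if c=='top': save('top','t4.png')
        for d in mark_of(c,n)[:2]: print(c,n,round(d['conf'],2),np.round(d['location']),at(c,d['location'],z).round(3))
E
```

```text
t: 7.75
eef_pos: [0.5685, 0.1964, 0.2295]
ee_rot: [3.141, -0.0, -1.629]
force: [-0.4, 0.0, -5.0]
width: 0.0221
gripper_force: 45.0
[0.56847676 0.19639498 0.22947549] [ 1.79940210e+02 -2.78434795e-02 -9.33187572e+01] 7.75
wrist jig 0.94 [252.  91.] [0.57  0.118 0.036]
top jig 0.93 [256. 166.] [0.572 0.12  0.036]
```

View pics/w4b.png

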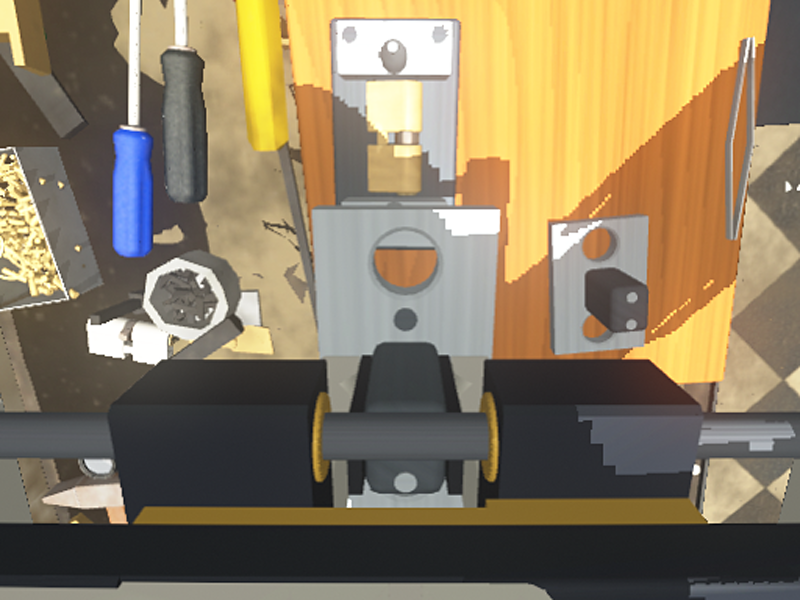

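The wrist picture shows the jig's far block at (332–460, 19–78) and its pin at about (392,55). The held plate's front hole is at (405,262), level and undisturbed. The jig looks nearly aligned with the plate.

Run:
```python
from h import *
p=lambda x,z:at('wrist',np.array(x)*.64,z)
deg=lambda v:np.degrees(np.arctan2(-v[0],v[1]))
print('tip',p((392,46),.116),p((393,60),.086))
a,b=p((332,19),.078),p((460,19),.078);c,d=p((335,76),.078),p((457,78),.078)
print('block',a,b,c,d,(a+b+c+d)/4)
print('yaw from x-edge',np.degrees(np.arctan2((a-b)[1],(a-b)[0])),np.degrees(np.arctan2((c-d)[1],(c-d)[0])))
for z,u,w in [(.052,(460,85),(458,200)),(.052,(334,90),(334,200))]: print('side',p(u,z),p(w,z),deg(p(w,z)-p(u,z)))
zu=get_state()['eef_pos'][2]-.038
h=p((405,262),zu+.012);g=get_state()['eef_pos'];print('hole',h,'rel',h-g,deg(g-h))
u,w=p((314,209),zu+.012),p((500,208),zu+.012);print('plate front',u,w,np.degrees(np.arctan2((u-w)[1],(u-w)[0])))
t=lambda x,z:at('top',np.array(x),z)
cv2.imwrite('pics/t4b.png',cv2.resize(cv2.imread('pics/t4.png')[100:260,170:350],None,fx=4,fy=3.7)[:590])
im=cv2.imread('pics/t0.png') if 0 else cv2.imread('pics/top0.png')
cv2.imwrite('pics/t0c.png',cv2.resize(im[140:190,220:296],None,fx=10,fy=10,interpolation=2))
```

```text
tip [0.56715993 0.07711675 0.116     ] [0.56743463 0.07843837 0.086     ]
block [0.59740607 0.056124   0.078     ] [0.53215731 0.05985669 0.078     ] [0.5983965  0.08321201 0.078     ] [0.53452644 0.08784444 0.078     ] [0.56562158 0.07175928 0.078     ]
yaw from x-edge -3.274151663438648 -4.148344542209605
side [0.53027096 0.08872876 0.052     ] [0.5332968  0.15397722 0.052     ] -2.655143303845261
side [0.60274458 0.08727732 0.052     ] [0.60865351 0.14966661 0.052     ] -5.410376107972271
hole [0.56595488 0.15707779 0.20408497] rel [-0.00311305 -0.03969841 -0.026     ] -4.483810534802894
plate front [0.59383173 0.1382466  0.20408497] [0.53484641 0.1412986  0.20408497] -2.96193965314709
```

View pics/t0c.png

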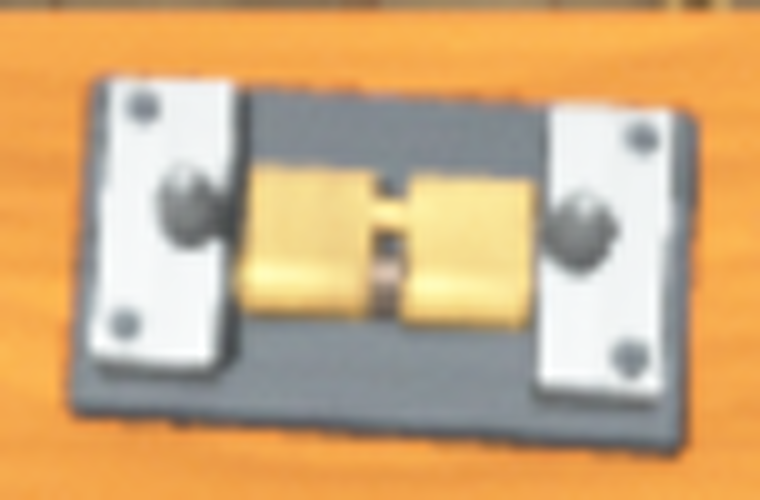

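The crop shows the jig turned about -3.6°: the base's lower edge runs (72,413)–(682,450) and the screws confirm the angle. The pins are at about (188,205) and (583,230). The jig centre is about (0.570, 0.1175). I'll move above it, lower to just over the pin tips, and look through the front hole.

```bash
python3 -m handwheel '[{"delta_pos":[0.03,-0.7,0],"dr":[0,0,-0.3]},{"delta_pos":[0,-0.8,0],"dr":[0,0,0]},{"delta_pos":[0,-0.7,-0.2],"dr":[0,0,0]},{"delta_pos":[0,-0.44,-0.4],"dr":[0,0,0]},{"delta_pos":[0,0,-0.6],"dr":[0,0,0]},{"delta_pos":[0,0,-0.5],"dr":[0,0,0]},{"delta_pos":[0,0,-0.3],"dr":[0,0,0]},{"delta_pos":[0,0,0],"dr":[0,0,0]},{"delta_pos":[0,0,0],"dr":[0,0,0]},{"delta_pos":[0,0,0],"dr":[0,0,0]}]'
python3 - <<'E'
from h import *
s=get_state();print(s['eef_pos'],np.degrees(s['ee_rot']),s['t'])
im=save('wrist','w5.png')
cv2.imwrite('pics/w5b.png',cv2.resize(im[100:300,130:390],None,fx=3,fy=3,interpolation=2)[:,:,::-1])
# predicted: hole rim centres (upper/lower) and pin tip for jig centre guess
g=s['eef_pos'];yv=np.array([.0628,.998,0]);zu=g[2]-.038
for n,P in [('hole top',g*[1,1,0]-.04*yv+[0,0,zu+.012]),('pin tip',np.array([.570,.1175,.116])-.04*yv)]:
    print(n,(np.array(proj('wrist',P))-[130,100])*3)
E
```

```text
t: 8.95
eef_pos: [0.5709, 0.1184, 0.1705]
ee_rot: [-3.14, 0.001, -1.633]
force: [-0.4, 0.8, -4.6]
width: 0.0221
gripper_force: 45.0
[0.57088011 0.11837264 0.17051697] [-1.79922169e+02  3.19325163e-02 -9.35619877e+01] 8.95
hole top [382.59215953 201.97208238]
pin tip [387.44933297 166.28936366]
```

View pics/w5b.png

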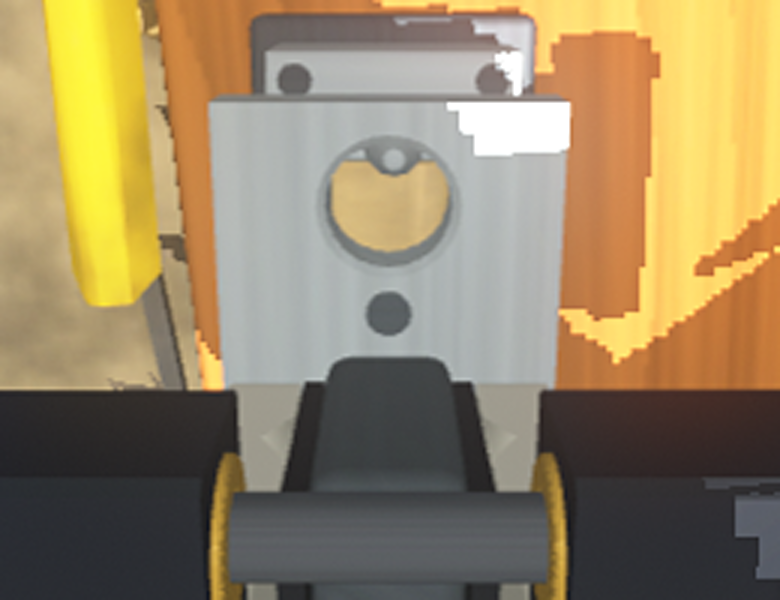

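The pin tip is at (394,159) in the crop and the front hole centre at (389,200). The view is oblique. Compared with the prediction, the plate should move about -1 mm in x and -2 mm in y. I'll correct that and lower in stages.

```bash
python3 -m handwheel '[{"delta_pos":[-0.03,-0.065,0],"dr":[0,0,0]},{"delta_pos":[0,0,0],"dr":[0,0,0]},{"delta_pos":[0,0,-0.2],"dr":[0,0,0]},{"delta_pos":[0,0,-0.2],"dr":[0,0,0]},{"delta_pos":[0,0,-0.2],"dr":[0,0,0]},{"delta_pos":[0,0,-0.2],"dr":[0,0,0]},{"delta_pos":[0,0,0],"dr":[0,0,0]},{"delta_pos":[0,0,0],"dr":[0,0,0]}]'
python3 - <<'E'
from h import *
s=get_state();print(s['eef_pos'],np.degrees(s['ee_rot']),s['t'],s['force'],s['moment'])
im=save('wrist','w6.png')
cv2.imwrite('pics/w6b.png',cv2.resize(im[100:300,130:390],None,fx=3,fy=3,interpolation=2)[:,:,::-1])
E
```

```text
t: 9.8
eef_pos: [0.5694, 0.116, 0.1454]
ee_rot: [3.141, -0.0, -1.633]
force: [0.1, -0.1, -4.4]
width: 0.0219
gripper_force: 45.0
[0.56938369 0.11601529 0.14537657] [ 1.79973646e+02 -2.58502982e-02 -9.35809023e+01] 9.8 [ 0.1090076  -0.09816229 -4.40974199] [ 0.05737385 -0.10220385  0.01776132]
```

View pics/w6b.png

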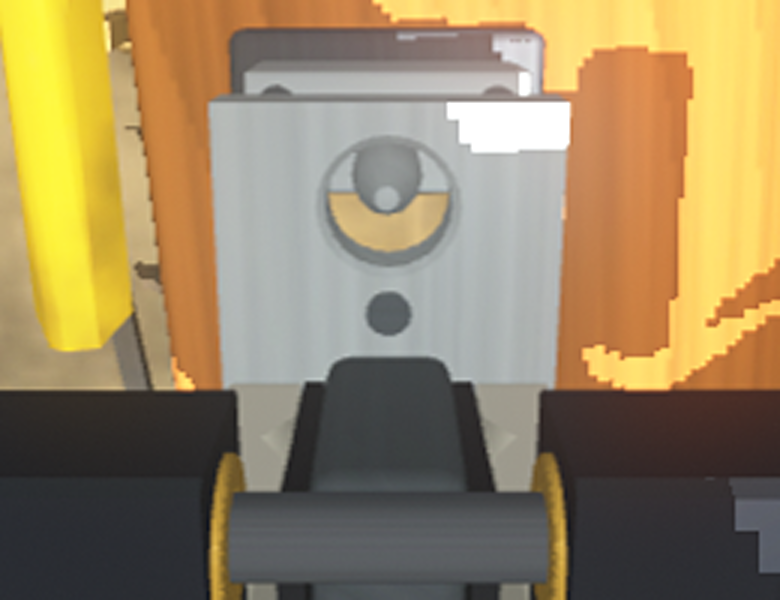

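The pin tip at (386,198) is centred in the hole at (389,200), to within about 0.5 mm. I'll lower on.

```bash
python3 -m handwheel '[{"delta_pos":[0.01,0,-0.15],"dr":[0,0,0]},{"delta_pos":[0,0,-0.15],"dr":[0,0,0]},{"delta_pos":[0,0,-0.15],"dr":[0,0,0]},{"delta_pos":[0,0,-0.15],"dr":[0,0,0]},{"delta_pos":[0,0,-0.15],"dr":[0,0,0]},{"delta_pos":[0,0,-0.1],"dr":[0,0,0]},{"delta_pos":[0,0,0],"dr":[0,0,0]},{"delta_pos":[0,0,0],"dr":[0,0,0]}]'
```

```text
t: 10.65
eef_pos: [0.5698, 0.1161, 0.1201]
ee_rot: [3.142, -0.0, -1.633]
force: [-0.1, 0.3, -4.6]
width: 0.0218
gripper_force: 45.0
```

```bash
python3 -m handwheel '[{"delta_pos":[0,0,-0.05],"dr":[0,0,0]},{"delta_pos":[0,0,-0.05],"dr":[0,0,0]},{"delta_pos":[0,0,0],"dr":[0,0,0]},{"delta_pos":[0,0,0],"dr":[0,0,0]}]'
python3 -m handwheel '[{"delta_pos":[0,0,-0.03],"dr":[0,0,0]},{"delta_pos":[0,0,0],"dr":[0,0,0]},{"delta_pos":[0,0,0],"dr":[0,0,0]}]'
```

```text
t: 11.05
eef_pos: [0.5697, 0.1161, 0.1172]
ee_rot: [3.142, -0.0, -1.633]
force: [0.5, 1.1, -4.8]
width: 0.0223
gripper_force: 45.0
t: 11.35
eef_pos: [0.5697, 0.1161, 0.1163]
ee_rot: [3.142, -0.0, -1.633]
force: [-0.2, 1.1, -4.5]
width: 0.0217
gripper_force: 45.0
```

```bash
python3 -m handwheel '[{"delta_pos":[0,0,-0.03],"dr":[0,0,0]},{"delta_pos":[0,0,0],"dr":[0,0,0]},{"delta_pos":[0,0,0],"dr":[0,0,0]}]'
python3 -m handwheel '[{"delta_pos":[0,0,-0.02],"dr":[0,0,0]},{"delta_pos":[0,0,0],"dr":[0,0,0]},{"delta_pos":[0,0,0],"dr":[0,0,0]}]'
```

```text
t: 11.65
eef_pos: [0.5699, 0.1161, 0.1157]
ee_rot: [-3.141, 0.0, -1.633]
force: [-0.7, -0.2, -0.1]
width: 0.0221
gripper_force: 45.0
t: 11.95
eef_pos: [0.5698, 0.1161, 0.1157]
ee_rot: [-3.141, 0.0, -1.633]
force: [-4.1, 0.6, 5.6]
width: 0.022
gripper_force: 45.0
```

The plate is seated, with force at the expected height. I'll open and rise.

```bash
python3 -m handwheel '[{"delta_pos":[0,0,0],"dr":[0,0,0]},{"delta_pos":[0,0,0],"dr":[0,0,0]},{"delta_pos":[0,0,0],"dr":[0,0,0]},{"delta_pos":[0,0,0],"dr":[0,0,0]},{"delta_pos":[0,0,0],"dr":[0,0,0]},{"delta_pos":[0,0,0],"dr":[0,0,0]}]' -1
python3 -m handwheel '[{"delta_pos":[0,0,0.2],"dr":[0,0,0]},{"delta_pos":[0,0,0.6],"dr":[0,0,0]},{"delta_pos":[0,0.3,0.9],"dr":[0,0,0]},{"delta_pos":[0,0.8,0.9],"dr":[0,0,0]},{"delta_pos":[0,0.8,0.9],"dr":[0,0,0]},{"delta_pos":[0,0.5,0.4],"dr":[0,0,0]},{"delta_pos":[0,0,0],"dr":[0,0,0]},{"delta_pos":[0,0,0],"dr":[0,0,0]},{"delta_pos":[0,0,0],"dr":[0,0,0]}]'
python3 - <<'E'
from h import *
im=save('wrist','w7.png')
cv2.imwrite('pics/w7b.png',cv2.resize(im[:300,100:450],None,fx=2,fy=2,interpolation=2)[:,:,::-1])
for n,z in {'top_plate':.078,'top_plate_grip':.114,'jig':.036}.items():
    for d in mark_of('wrist',n)[:1]: print(n,round(d['conf'],2),at('wrist',d['location'],z).round(3))
E
```

```text
t: 12.55
eef_pos: [0.5697, 0.1161, 0.1147]
ee_rot: [3.142, -0.0, -1.633]
force: [0.3, 0.6, -0.8]
width: 0.0643
gripper_force: 0.0
t: 13.45
eef_pos: [0.569, 0.1872, 0.2304]
ee_rot: [3.14, -0.001, -1.634]
force: [0.2, -0.0, -0.1]
width: 0.0879
gripper_force: 0.0
top_plate 0.61 [0.573 0.117 0.078]
top_plate_grip 0.89 [0.568 0.116 0.114]
```

View pics/w7b.png

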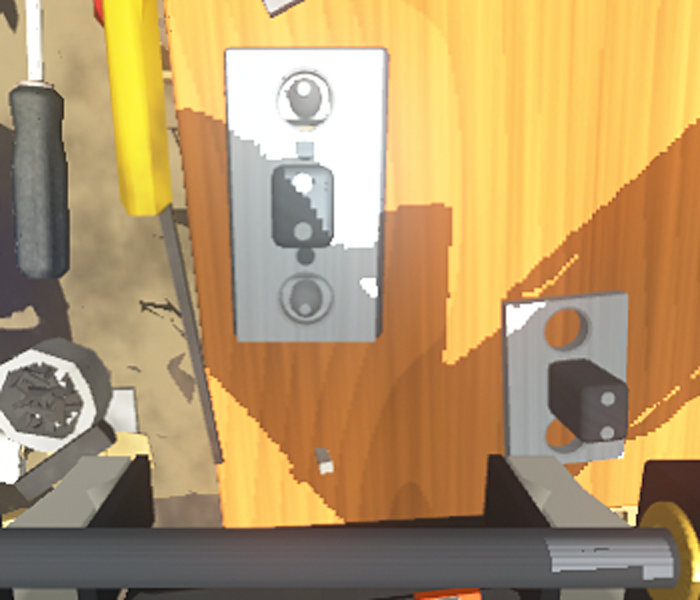

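The plate lies on the jig with both pins through its holes, at (304,97) and (307,298) in the crop. The short plate is where it was, and the gripper is clear.

```bash
python3 -c "
from station import *
print(job_done())"
```

```text
the job is handed in; nothing more can be done
None
```

The job is handed in: the long plate lies flush on the jig's end blocks with both pins through its holes, the gripper has let go and is clear, and the short plate was not touched (about 13.5 s of the 38 s used).

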